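Put the finished punches away in the lidded drawer and lock it

ROBOT

A 6-joint arm with a two-finger parallel gripper is mounted at the origin on a cart in front of the work surface, level with it; the furniture and walls round the work are solid. World frame = base frame: x ahead of the robot, y to its left, z up, the work surface at z = 0. Lengths are in m, angles in rad, forces in N, time in s.
With the tool pointing down it reaches from about 0.4 to 0.925 m from the base axis. Payload 12.5 kg.
Tool frame: the origin (TCP) lies between the finger pads; the fingertips stand 8 mm ahead of it and the grasp point (between the pads) lies 11 mm behind it (manip.finger_overhang is the distance from the TCP to the fingertips, in m); y points along the fingers, x is the direction in which the jaws open and shut, and the axes are right-handed (so a half turn about y gives the same grasp; the last joint's range is limited). The gripper opens to 95 mm and grips with 3 to 60 N. Pads are 20 mm wide; open, the fingers measure 119 mm over their backs; the gripper's body (75 mm by 180 mm) begins 59 mm behind the grasp point.
Start: joints at [-1.332, 0.491, 1.559, -0, 1.092, -0.106], TCP at [0.211, -0.588, 0.223] pointing down, gripper open.
Joint ranges: [-3.1, 3.1], [-0.84, 2.19], [0.05, 2.79], [-1.13, 4.28], [0.06, 2.93], [-2.69, 2.69]. Speed limits (rad/s): [2.22, 2.22, 2.79, 3.14, 3.14, 3.14].

INTERFACE

Orientations are given as a unit quaternion [x, y, z, w].
In Python, from cell import manip gives the robot as it stands. Calls block until the motion is done:
- manip.reach(position, orientation): joint-space move of the TCP to a pose.
- manip.servo_line(position, attitude=None, rate=0.15, force_limit=None): straight line of the TCP; attitude=None keeps the orientation; rate is the mean speed in m/s. With force_limit (N) it stops when the force on the tool has changed by that much, and returns True; else False.
- manip.set_joints(angles): joint-space move.
- manip.grip(opening, f_grip=None): opening from 0.0 (shut) to 1.0 (fully open); f_grip is the grip in N (None keeps the last); returns when the fingers have stopped.
- manip.hold(seconds).
- manip.ik(position, orientation): joint angles nearest the present ones, or None.
- manip.observe(): the state.
- manip.grab_frame(name): name is "scene" or "top" or "wrist"; returns a dict with "image" (480x640x3 uint8, red, green, blue), "z_map" (480x640 float32, m along the optical axis (not along the pixel's ray), 0 where there is no reading), "camera_matrix" (3x3 intrinsics, pixels), "T" (4x4, takes a point from camera to world coordinates). Camera axes: x right, y down, z forward; pixel columns grow to the right and rows downward; lengths in m; the calibration is good to about 2 mm. The wrist camera is an equidistant fisheye: a pixel r from the principal point sees the ray r / f radians off the axis. A picture is of the moment at which its call begins.
A pose or a line that the arm cannot do raises manip.MotionError and nothing moves.
- manip.job_done(): hands the job in, once; it reports no verdict.
Trained networks look in the newest picture that a camera, given by its name, has taken for a name from the list of things; names that differ only in an ending like _2 or _b are one class to them, and where a whole thing is asked for, a point or a joint stands for the part that bears it (a point fixed in the world has none). Each returns a list of dicts, best first, with "confidence" (0 to 1); they miss things now and then, are a little off and sometimes report something else, mostly with a low value. They report only what shows in the picture. A call takes as long as a camera call.
- manip.boxes_of(label, camera): "point" ([row, column] in pixels, amid what is visible of it).
- manip.regions_of(label, camera): "region" (480x640 bool, what is visible of it) and "point" ([row, column] in pixels, amid what is visible of it).
- manip.spot_point(label, camera): "point" ([row, column] in pixels: a listed point, or the origin of a listed thing).
The state is a dict: "time_s": time; "joint_pos": joint angles; "joint_velocities": joint speeds; "tau": joint torques, N m; "position": TCP position; "orientation": TCP orientation; "force": force on the tool from outside, world axes, zero at the start; "ft_torque": the same for the moment, N m; "width": opening from 0.0 (shut) to 1.0 (fully open).
Only numpy, scipy, OpenCV 4.12 (cv2) and the standard library are available. Lean on these libraries where they do the work, as an engineer would, in place of code of your own. Each camera call takes 0.05 s, during which the arm holds its last target. There are 200 camera calls.

TASK

Collect all the finished steel punches from the machine's catch pan and lay them inside the open drawer. Then lift the locked stay beside the lid hinge so that the lid comes down shut, push the drawer fully home, and lock it: pull the sprung knob beside the drawer up, turn it anticlockwise over to its other notch and let it snap down all the way. Do not disturb the eye loupe or the other things on the bench.

Things in the scene. Friction and masses are not known exactly. Their poses are not given: they have to be found in the camera images.
- punch_a: Plain square steel punch, 95 mm long, 7 mm square, about 30 g, finished work lying flat in the machine's catch pan; all alike, some of the six may be absent (None). Origin: under its middle; z up. Its long axis points along (0.36, 0.93, 0) in its own frame: the square shank runs from 20 mm before to 48 mm past the origin that way, the other end tapers. Grasp across the shank.
- punch_b: Plain square steel punch, 95 mm long, 7 mm square, about 30 g, finished work lying flat in the machine's catch pan; all alike, some of the six may be absent (None). Origin: under its middle; z up. Its long axis points along (0.36, 0.93, 0) in its own frame: the square shank runs from 20 mm before to 48 mm past the origin that way, the other end tapers. Grasp across the shank.
- punch_c: Plain square steel punch, 95 mm long, 7 mm square, about 30 g, finished work lying flat in the machine's catch pan; all alike, some of the six may be absent (None). Origin: under its middle; z up. Its long axis points along (0.36, 0.93, 0) in its own frame: the square shank runs from 20 mm before to 48 mm past the origin that way, the other end tapers. Grasp across the shank.
- punch_d: Plain square steel punch, 95 mm long, 7 mm square, about 30 g, finished work lying flat in the machine's catch pan; all alike, some of the six may be absent (None). Origin: under its middle; z up. Its long axis points along (0.36, 0.93, 0) in its own frame: the square shank runs from 20 mm before to 48 mm past the origin that way, the other end tapers. Grasp across the shank.
- punch_e: Plain square steel punch, 95 mm long, 7 mm square, about 30 g, finished work lying flat in the machine's catch pan; all alike, some of the six may be absent (None). Origin: under its middle; z up. Its long axis points along (0.36, 0.93, 0) in its own frame: the square shank runs from 20 mm before to 48 mm past the origin that way, the other end tapers. Grasp across the shank.
- punch_f: Plain square steel punch, 95 mm long, 7 mm square, about 30 g, finished work lying flat in the machine's catch pan; all alike, some of the six may be absent (None). Origin: under its middle; z up. Its long axis points along (0.36, 0.93, 0) in its own frame: the square shank runs from 20 mm before to 48 mm past the origin that way, the other end tapers. Grasp across the shank.
- machine: Grey bench machine, fixed, with a flat steel catch pan before it. Origin: on the table, mid of the parts area. Pan floor 3 mm above the table, from x -0.10 to 0.165 m, y -0.14 to 0.14; low lip, top 5 mm above the table. A chute (end at x = 0.145, 19 mm high) rises to the housing, which begins at x = 0.195 and is 0.18 m tall.
- drawer_in (a point): Centre of the drawer's inner floor, 16 mm above the table. x: along the slide, away from the robot (home), y left, z up. Inside 118 mm (x) by 158 mm (y); walls 6 mm, rims 40 mm above this floor. The lid stands up open at the far rim (hinge at x = 67, z = 44 mm), 136 mm tall, leaning back slightly, until released.
- drawer_front (a point): Middle of the drawer's wooden front face (the face toward the robot, 178 mm wide, from 10 to 58 mm above the table). Axes as drawer_in. Push it along +x to close the drawer.
- drawer_handle (a point): Middle of the brass bow handle's bar, 10 mm thick, 66 mm long along y, 24 mm in front of the drawer's front face. Axes as drawer_in.
- drawer (a joint): How far the drawer stands out, m: 0 fully home against its back stop; starts about 0.10; needs about 2 to 5 N to slide and stays where it is left.
- lid (a joint): Drawer lid angle, rad: 0 shut on the rims, 1.65 standing open. A weak spring with a damper shuts it by itself in 3 to 4 s once the stay no longer holds it; it cannot be shut while the stay is locked.
- lid_edge (a point): Middle of the lid's free edge, outer face (front edge when the lid is shut). The lid is 136 by 168 mm, 7 mm thick.
- stay (a joint): Angle of the lid stay, rad: 0 locked (its bar lies on a pin of the lid, a tooth before the pin); grows as its far end is lifted; above 0.2 the pin is free and the lid comes down. Limit 0.8. Let go, it drops by its own weight; it may ride on the moving pin and ends near -0.2 with the lid shut.
- stay_grip (a point): Middle of the black sleeve on the stay's lifting rod: 10 mm thick, pointing sideways (drawer's +y) from the end of the stay, beside the lid hinge on the drawer's left; sleeve 50 mm long, rod end 22 mm past this point; 118 mm above the table when locked. Its y axis runs along the rod. Pinch it from above or hook under it; lifts with 1 to 3 N.
- stay_pivot (a point): Pivot of the stay on the drawer's left side, 104 mm from the lifting rod's axis: the rod moves on a circle about this point, in the drawer's x-z plane, up and toward the robot.
- plunger (a joint): Height of the sprung lock plunger, m: 0.010 parked in the shallow notch (unlocked), 0.014 on the ridge between the notches, 0 fully dropped in the deep notch, its pin in the drawer's eye (locked). Limit 0.020. Spring: 3 to 8 N down. If the drawer is over 2 mm from home the pin lands on the eye's rim (0.008) and does not lock.
- lock_knob (a joint): Turn of the lock knob, rad, anticlockwise seen from above: 0 in the shallow notch (start), 1.05 over the deep notch; stops at -0.08 and 1.13. It turns from one to the other only while pulled up above 0.014.
- lock_grip (a point): Centre of the knob's black grip bar, on the vertical turning axis, beside the drawer's runner on its right. Bar 46 mm long (own x), 12 mm thick (own y), 24 mm tall: its top is 12 mm above this point. Fixed ring at least 29 mm below this point. 105 mm above the table when locked, 115 mm when parked.
- loupe: Black eye loupe, cup 41 mm wide and 34 mm high, behind the gap between machine and drawer; a bystander.

How it is judged:
On the way, in this order (a step that is already met when the one before it is completed fails the run):
1. every punch lies in the drawer, which still stands out with its lid open (x of punch_a in the frame of drawer_in between -0.062 and 0.062 m and y of punch_a in the frame of drawer_in between -0.08 and 0.08 m and z of punch_a in the frame of drawer_in between -0.004 and 0.035 m and x of punch_b in the frame of drawer_in between -0.062 and 0.062 m and y of punch_b in the frame of drawer_in between -0.08 and 0.08 m and z of punch_b in the frame of drawer_in between -0.004 and 0.035 m and x of punch_c in the frame of drawer_in between -0.062 and 0.062 m and y of punch_c in the frame of drawer_in between -0.08 and 0.08 m and z of punch_c in the frame of drawer_in between -0.004 and 0.035 m and x of punch_d in the frame of drawer_in between -0.062 and 0.062 m and y of punch_d in the frame of drawer_in between -0.08 and 0.08 m and z of punch_d in the frame of drawer_in between -0.004 and 0.035 m and x of punch_e in the frame of drawer_in between -0.062 and 0.062 m and y of punch_e in the frame of drawer_in between -0.08 and 0.08 m and z of punch_e in the frame of drawer_in between -0.004 and 0.035 m and x of punch_f in the frame of drawer_in between -0.062 and 0.062 m and y of punch_f in the frame of drawer_in between -0.08 and 0.08 m and z of punch_f in the frame of drawer_in between -0.004 and 0.035 m and value of joint lid above 1.4 rad and value of joint drawer above 0.05 m), for 0.2 s.
2. the stay is lifted off the lid's pin (value of joint stay above 0.12 rad and value of joint lid above 0.9 rad), for 0.05 s.
3. the lid is shut over the punches (value of joint lid below 0.05 rad and value of joint drawer above 0.05 m and x of punch_a in the frame of drawer_in between -0.062 and 0.062 m and y of punch_a in the frame of drawer_in between -0.08 and 0.08 m and z of punch_a in the frame of drawer_in between -0.004 and 0.035 m and x of punch_b in the frame of drawer_in between -0.062 and 0.062 m and y of punch_b in the frame of drawer_in between -0.08 and 0.08 m and z of punch_b in the frame of drawer_in between -0.004 and 0.035 m and x of punch_c in the frame of drawer_in between -0.062 and 0.062 m and y of punch_c in the frame of drawer_in between -0.08 and 0.08 m and z of punch_c in the frame of drawer_in between -0.004 and 0.035 m and x of punch_d in the frame of drawer_in between -0.062 and 0.062 m and y of punch_d in the frame of drawer_in between -0.08 and 0.08 m and z of punch_d in the frame of drawer_in between -0.004 and 0.035 m and x of punch_e in the frame of drawer_in between -0.062 and 0.062 m and y of punch_e in the frame of drawer_in between -0.08 and 0.08 m and z of punch_e in the frame of drawer_in between -0.004 and 0.035 m and x of punch_f in the frame of drawer_in between -0.062 and 0.062 m and y of punch_f in the frame of drawer_in between -0.08 and 0.08 m and z of punch_f in the frame of drawer_in between -0.004 and 0.035 m), for 0.2 s.
4. the drawer is fully home (value of joint drawer below 0.004 m and value of joint lid below 0.06 rad), for 0.2 s.
5. the knob has snapped down into the deep notch (value of joint plunger below 0.003 m and value of joint lock_knob above 0.85 rad and value of joint drawer below 0.004 m), for 0.2 s.
At the end, for the whole second after the job is handed in: All punches present lie inside the drawer (within its walls, less than 35 mm above its floor) at rest, the lid is shut (under 0.06 rad), the drawer home within 4 mm, the lock plunger dropped within 3 mm of the bottom with the knob turned past 0.85 rad (all of step 5 and x of punch_a in the frame of drawer_in between -0.062 and 0.062 m and y of punch_a in the frame of drawer_in between -0.08 and 0.08 m and z of punch_a in the frame of drawer_in between -0.004 and 0.035 m and x of punch_b in the frame of drawer_in between -0.062 and 0.062 m and y of punch_b in the frame of drawer_in between -0.08 and 0.08 m and z of punch_b in the frame of drawer_in between -0.004 and 0.035 m and x of punch_c in the frame of drawer_in between -0.062 and 0.062 m and y of punch_c in the frame of drawer_in between -0.08 and 0.08 m and z of punch_c in the frame of drawer_in between -0.004 and 0.035 m and x of punch_d in the frame of drawer_in between -0.062 and 0.062 m and y of punch_d in the frame of drawer_in between -0.08 and 0.08 m and z of punch_d in the frame of drawer_in between -0.004 and 0.035 m and x of punch_e in the frame of drawer_in between -0.062 and 0.062 m and y of punch_e in the frame of drawer_in between -0.08 and 0.08 m and z of punch_e in the frame of drawer_in between -0.004 and 0.035 m and x of punch_f in the frame of drawer_in between -0.062 and 0.062 m and y of punch_f in the frame of drawer_in between -0.08 and 0.08 m and z of punch_f in the frame of drawer_in between -0.004 and 0.035 m and value of joint lid below 0.06 rad and linear speed of each of punch_a, punch_b, punch_c, punch_d, punch_e, punch_f below 0.02 m/s); the robot touches nothing.
It fails at once if the black eye loupe is moved more than 4 cm (distance of loupe from where it was at the start of the episode above 0.04 m).
Of punch_a, punch_b, punch_c, punch_d, punch_e, punch_f only 4 to 6 are there at a start; the rules pass over those that are not, and their reading is None.
At some moment in a run one of punch_a, punch_b, punch_c, punch_d, punch_e, punch_f may be knocked a few centimetres aside while the robot is not near it.
Once in a run the grip may slacken for a moment while it holds something.
It also fails if it takes over 210 s, if anything falls off the work surface, if the arm or the gripper's body presses on something with over 40 N, if the wrist force passes 120 N, or if a joint passes its speed limit or range.

## Working session

There is one attempt and no reset: what is moved stays moved. The work goes in short steps, each a Python script; the robot and the scene stay as the last script left them, time stands still between calls to the robot, and variables do not carry over. Pictures are saved under pics/ and viewed, about 12 in all and at most 16, crops included, and the job is handed in when it is done.

```bash
ls; mkdir -p pics
cat > h.py <<'E'
import numpy as np, cv2
from cell import manip
from scipy.spatial.transform import Rotation as R
def snap(cam,name=None):
    f=manip.grab_frame(cam)
    if name: cv2.imwrite(f'pics/{name}.png',f['image'][:,:,::-1])
    return f
def ray(f,r,c,cam):
    K=f['camera_matrix'];x=(c-K[0,2])/K[0,0];y=(r-K[1,2])/K[1,1]
    if cam=='wrist':
        t=np.hypot(x,y); s=np.tan(t)/t if t>1e-9 else 1; x*=s;y*=s
    return np.array([x,y,1.])
def pt(f,r,c,cam,z=None):
    """world point from depth, or at world height z"""
    d=ray(f,r,c,cam);T=f['T']
    if z is None:
        zz=f['z_map'][int(round(r)),int(round(c))]
        return T[:3,:3]@(d*zz)+T[:3,3]
    w=T[:3,:3]@d; return T[:3,3]+w*(z-T[2,3])/w[2]
def down(yaw):
    """tool pointing down (tool z? determined by start), yaw about world z"""
    return (R.from_euler('z',yaw)*R.from_quat(Q0)).as_quat()
E
python3 - <<'E'
from h import *
s=manip.observe(); print(s); print(R.from_quat(s['orientation']).as_matrix().round(3))
print(manip.finger_overhang)
for cam in('scene','top'):
    f=snap(cam,cam+'0'); print(cam,f['T'].round(3).tolist(),f['camera_matrix'][0])
    for l in ['punch_a','machine','drawer_in','drawer_front','drawer_handle','lid_edge','stay_grip','stay_pivot','lock_grip','loupe']:
        for d in manip.spot_point(l,cam)[:7]:
            r,c=d['point']; 
            print(l,round(d['confidence'],2),np.round([r,c]),pt(f,min(r,479),min(c,639),cam).round(3))
E
```

```text
pics
{'time_s': 0.0, 'joint_pos': array([-1.33160475e+00,  4.91578842e-01,  1.55945536e+00,  2.75659433e-05,
        1.09171105e+00, -1.05595464e-01]), 'joint_velocities': array([ 1.21087215e-03,  1.37829716e-03,  9.88568561e-04,  4.96231161e-05,
        7.89966828e-05, -7.97204458e-05]), 'tau': array([-3.15790828e-06, -6.12661815e+01, -2.58182484e+01,  6.91680377e-02,
        4.82427387e-02, -1.11504060e-04]), 'position': array([ 0.21122069, -0.58797206,  0.22204773]), 'orientation': array([-0.57808148,  0.40712272, -0.40652063,  0.57863104]), 'force': array([ 0.97433764, -0.68189053, -0.11021631]), 'ft_torque': array([0.02167197, 0.00579371, 0.0662845 ]), 'width': 1.0021807829045928}
[[ 0.338 -0.     0.941]
 [-0.941  0.001  0.338]
 [-0.001 -1.     0.   ]]
0.008
scene [[-0.679, -0.332, 0.655, -0.12], [-0.734, 0.278, -0.619, 0.618], [0.023, -0.901, -0.433, 0.554], [0.0, 0.0, 0.0, 1.0]] [481.69776895   0.         313.29485881]
punch_a 0.74 [318. 278.] [0.506 0.117 0.007]
punch_a 0.72 [366. 228.] [0.454 0.269 0.002]
punch_a 0.7 [329. 192.] [0.58  0.265 0.009]
punch_a 0.57 [330. 297.] [
[... 976 characters left out ...]
125 0.002]
punch_a 0.58 [290. 170.] [0.456 0.257 0.012]
punch_a 0.55 [230. 178.] [0.587 0.25  0.002]
punch_a 0.19 [285. 394.] [ 0.469 -0.217  0.016]
drawer_in 0.71 [284. 395.] [ 0.472 -0.219  0.015]
drawer_in 0.36 [234. 465.] [ 0.562 -0.342  0.121]
drawer_front 0.86 [320. 393.] [ 0.396 -0.207  0.057]
drawer_front 0.21 [234. 329.] [ 0.561 -0.076  0.117]
drawer_handle 0.88 [335. 394.] [ 0.366 -0.216  0.004]
lid_edge 0.94 [234. 412.] [ 0.581 -0.26   0.01 ]
stay_pivot 0.64 [277. 352.] [ 0.482 -0.124  0.064]
lock_grip 0.54 [234. 468.] [ 0.562 -0.346  0.126]
lock_grip 0.35 [275. 352.] [ 0.485 -0.124  0.065]
loupe 0.74 [161. 334.] [ 0.746 -0.089  0.003]
loupe 0.45 [279. 350.] [ 0.479 -0.121  0.055]
```

View pics/scene0.png

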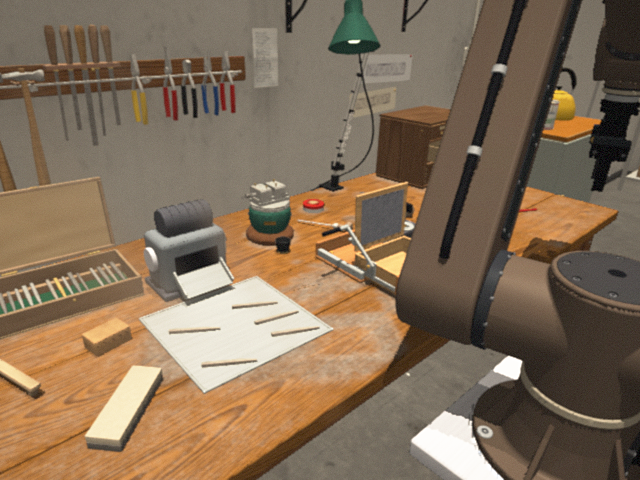

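View pics/top0.png

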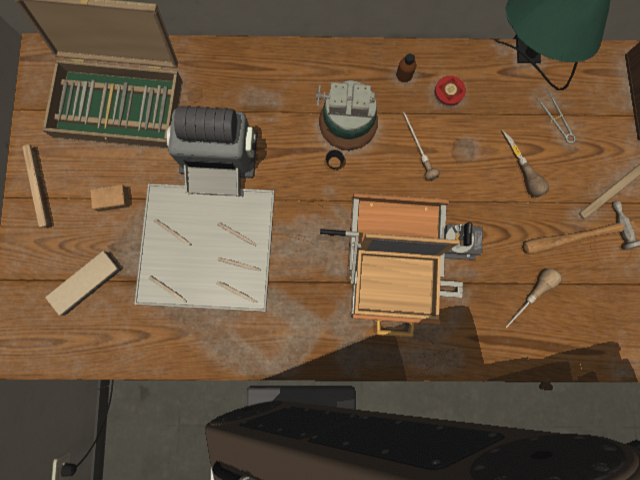

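The pictures show five punches in the pan (around rows 228–290, columns 170–240). The drawer is open at about (285, 395), with the stay rod on its left (233, 330) and the lock knob on its right (235, 466). The loupe is at (160, 334). Next I measure the punch axes and the drawer's yaw.

```bash
cat >> h.py <<'E'
def Q(phi):
    c,s=np.cos(phi),np.sin(phi)
    return R.from_matrix(np.array([[c,0,-s],[s,0,c],[0,-1,0]])).as_quat()
def Qbest(p,phi):
    """jaw direction phi or phi+pi, whichever keeps the last joint nearer zero"""
    best=None
    for a in(phi,phi+np.pi):
        j=manip.ik(p,Q(a))
        if j is not None and(best is None or abs(j[5])<best[0]): best=(abs(j[5]),Q(a))
    return best[1]
def punches(cam='top',z=.0065,inpan=True,minc=.3):
    f=snap(cam);out=[]
    for d in manip.regions_of('punch_a',cam):
        if d['confidence']<minc: continue
        rc=np.argwhere(d['region'])
        if len(rc)<15: continue
        P=np.array([pt(f,r,c,cam,z) for r,c in rc])[:,:2]
        m=cv2.minAreaRect((P*1000).astype(np.float32)); ctr=np.array(m[0])/1000
        v=np.linalg.svd(P-P.mean(0),full_matrices=False)[2][0]
        if inpan and not(.40<ctr[0]<.72 and .03<ctr[1]<.36): continue
        if any(np.hypot(*(ctr-o['c']))<.012 for o in out): continue
        out.append(dict(c=ctr,a=np.arctan2(v[1],v[0]),L=max(m[1]),W=min(m[1]),conf=d['confidence'],mean=P.mean(0)))
    return out
E
python3 - <<'E'
from h import *
for o in punches(): print({k:np.round(v,3) for k,v in o.items()})
f=snap('top')
for l in ['drawer_front','lid_edge','drawer_handle','lock_grip','stay_grip','machine']:
  for d in manip.regions_of(l,'top')[:2]:
    rc=np.argwhere(d['region']); print(l,round(d['confidence'],2),len(rc),rc.min(0),rc.max(0))
# drawer yaw: rim points with height 0.05-0.062
r,c=np.mgrid[220:340,330:490]; P=np.array([pt(f,a,b,'top') for a,b in zip(r.ravel(),c.ravel())])
m=(abs(P[:,2]-.056)<.006)&(P[:,1]<-.12)&(P[:,1]>-.33)&(P[:,0]<.54)
print(m.sum(),cv2.minAreaRect((P[m,:2]*1000).astype(np.float32)))
m=(abs(P[:,2]-.016)<.005)&(P[:,1]<-.13)&(P[:,1]>-.31)&(P[:,0]<.56)&(P[:,0]>.40)
print(m.sum(),cv2.minAreaRect((P[m,:2]*1000).astype(np.float32)))
im=cv2.resize(f['image'][200:345,315:495],None,fx=4.4,fy=4,interpolation=cv2.INTER_CUBIC);cv2.imwrite('pics/dr.png',im[:,:,::-1])
E
```

```text
{'c': array([0.462, 0.267]), 'a': np.float64(-2.152), 'L': np.float64(82.908), 'W': np.float64(9.513), 'conf': np.float64(0.73), 'mean': array([0.461, 0.266])}
{'c': array([0.515, 0.116]), 'a': np.float64(1.317), 'L': np.float64(93.74), 'W': np.float64(7.882), 'conf': np.float64(0.65), 'mean': array([0.515, 0.117])}
{'c': array([0.457, 0.121]), 'a': np.float64(-2.032), 'L': np.float64(87.451), 'W': np.float64(9.396), 'conf': np.float64(0.64), 'mean': array([0.458, 0.125])}
drawer_front 0.71 8516 [228 319] [336 463]
lid_edge 0.66 1507 [233 352] [254 458]
lid_edge 0.19 21543 [105 134] [310 274]
drawer_handle 0.7 8318 [228 320] [336 462]
lock_grip 0.73 117 [219 155] [242 187]
lock_grip 0.68 256 [221 459] [245 472]
stay_grip 0.58 289 [229 321] [280 357]
machine 0.82 21094 [105 134] [310 274]
machine 0.18 231 [222 459] [245 471]
1391 ((454.04241943359375, -225.78994750976562), (170.5182647705078, 208.62049865722656), 0.3004606366157532)
4025 ((478.85028076171875, -218.298828125), (162.40904235839844, 133.81991577148438), 86.24031066894531)
```

View pics/dr.png

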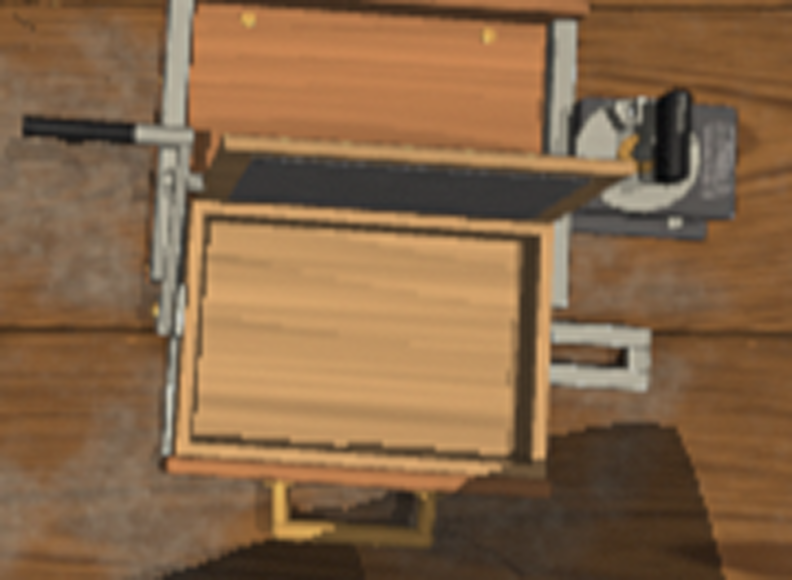

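Drawer yaw is about -0.065 rad. I pick the first punch.

```bash
cat >> h.py <<'E'
D0=np.array([.472,-.219]); TH=-.065
ex=np.array([np.cos(TH),np.sin(TH)]); ey=np.array([-np.sin(TH),np.cos(TH)])
def lift(z=.22):
    p=manip.observe()['position'].copy(); p[2]=z; manip.servo_line(p,rate=.25)
def pick(o):
    p=np.r_[o['c'],.14]; q=Qbest(p,o['a']+np.pi/2)
    manip.grip(.36,25); manip.reach(p,q)
    p[2]=.03; manip.servo_line(p,rate=.2)
    p[2]=.0125; hit=manip.servo_line(p,rate=.05,force_limit=6)
    manip.grip(0,25); z=manip.observe()['position'][2]
    lift(); s=manip.observe(); print('pick',o['c'].round(3),'hit',hit,'z',z.round(4),'w',round(s['width']*95,1),'t',round(s['time_s'],1))
    return s['width']*95>4
def place(v,u=0.):
    c=D0+u*ex+v*ey; p=np.r_[c,.22]; q=Qbest(p,TH+np.pi/2)
    manip.reach(p,q)
    w=manip.observe()['width']*95
    if w<4: print('lost',w); return False
    p[2]=.05; manip.servo_line(p,rate=.2)
    p[2]=.0285; hit=manip.servo_line(p,rate=.06,force_limit=8)
    w=manip.observe()['width']*95; manip.grip(.2); lift(); print('place',v,'hit',hit,'w',round(w,1),manip.observe()['time_s']); return True
E
python3 - <<'E'
from h import *
o=punches(); o=max(o,key=lambda o:o['conf'])
if pick(o): place(-.048)
f=snap('top','t1'); print([(d['c'].round(3),round(d['conf'],2)) for d in punches()])
E
```

```text
pick [0.455 0.117] hit False z 0.0126 w 6.7 t 8.2
place -0.048 hit False w 7.3 12.5
[(array([0.463, 0.269]), 0.72), (array([0.586, 0.133]), 0.68)]
```

Run:
```python
from h import *
for v in (-.024,0,.024,.048):
    o=[]
    for k in range(4):
        o=punches()
        if o: break
    if not o: print('none'); break
    o=max(o,key=lambda o:o['L']); print(round(o['L']),round(o['W']),round(o['a'],2))
    if not(pick(o) and place(v)): break
f=snap('top','t2'); print([(d['c'].round(3),round(d['conf'],2)) for d in punches()])
print([(np.round(d['point']),round(d['confidence'],2)) for d in manip.spot_point('punch_a','top')])
```

```text
91 9 -2.14
pick [0.461 0.266] hit False z 0.0126 w 6.4 t 18.0
place -0.024 hit False w 7.0 22.7417
75 7 -2.17
pick [0.586 0.265] hit False z 0.0126 w 6.9 t 28.0
place 0 hit False w 6.8 32.7583
89 10 1.31
pick [0.514 0.116] hit False z 0.0126 w 6.9 t 37.6
place 0.024 hit False w 6.8 41.7667
69 7 -2.1
pick [0.585 0.131] hit False z 0.0126 w 6.6 t 46.5
place 0.048 hit True w 6.7 50.5083
[]
[(array([264., 205.]), 0.52)]
```

View pics/t2.png

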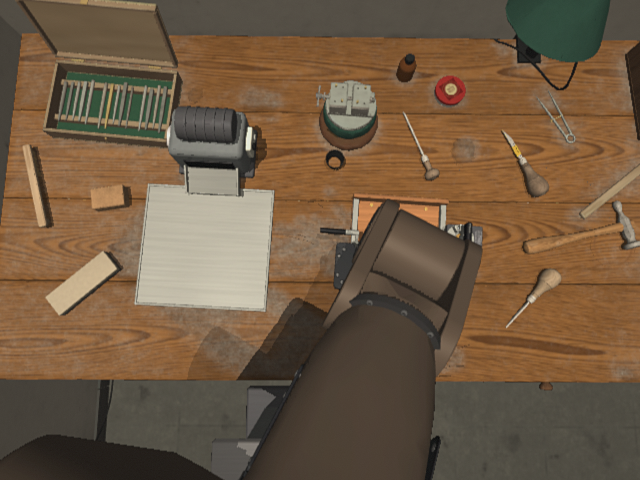

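The pan is empty. The last placing hit something, so I move aside and check the drawer.

Run:
```python
from h import *
p=[.42,.2,.25]; manip.reach(p,Qbest(p,0.))
f=snap('top')
im=cv2.resize(f['image'][200:345,315:495],None,fx=4.4,fy=4,interpolation=cv2.INTER_CUBIC);cv2.imwrite('pics/dr2.png',im[:,:,::-1])
for d in manip.regions_of('punch_a','top'):
    rc=np.argwhere(d['region']); P=np.array([pt(f,r,c,'top',.0195) for r,c in rc])[:,:2]
    c=P.mean(0)-D0; Z=[pt(f,r,c,'top')[2] for r,c in rc]
    print(round(d['confidence'],2),len(rc),(c@ex).round(3),(c@ey).round(3),np.round(np.percentile(Z,[10,50,90]),3))
for l in ['stay_grip','lock_grip','drawer_in','drawer_handle','stay_pivot']:
    print(l,[(np.round(d['point']),round(d['confidence'],2),pt(f,*d['point'],'top').round(3)) for d in manip.spot_point(l,'top')[:2]])
# sleeve points: heights .1-.13
r,c=np.mgrid[215:250,315:365]; P=np.array([pt(f,a,b,'top') for a,b in zip(r.ravel(),c.ravel())])
m=(P[:,2]>.09)&(P[:,2]<.14)&(P[:,1]>-.11); S=P[m]; print('sleeve',len(S),S.mean(0).round(4),S.min(0).round(3),S.max(0).round(3))
r,c=np.mgrid[215:250,452:480]; P=np.array([pt(f,a,b,'top') for a,b in zip(r.ravel(),c.ravel())])
S=P[P[:,2]>.10];print('knob',len(S),S.mean(0).round(4),S.min(0).round(3),S.max(0).round(3),cv2.minAreaRect((S[:,:2]*1000).astype(np.float32)))
```

```text
0.73 195 0.007 -0.048 [0.017 0.022 0.026]
0.69 151 -0.006 0.048 [0.02  0.023 0.026]
0.64 199 -0.001 -0.007 [0.017 0.023 0.026]
0.57 175 0.006 0.024 [0.017 0.023 0.026]
0.52 179 0.004 0.001 [0.017 0.023 0.026]
stay_grip [(array([233., 331.]), 0.68, array([ 0.583, -0.083,  0.002]))]
lock_grip [(array([234., 466.]), 0.57, array([ 0.561, -0.341,  0.126])), (array([236., 412.]), 0.34, array([ 0.546, -0.223,  0.197]))]
drawer_in [(array([283., 393.]), 0.97, array([ 0.473, -0.215,  0.022])), (array([320., 392.]), 0.4, array([ 0.396, -0.213,  0.001]))]
drawer_handle [(array([334., 396.]), 0.73, array([ 0.366, -0.222,  0.002]))]
stay_pivot [(array([279., 350.]), 0.7, array([ 0.48 , -0.121,  0.048])), (array([289., 373.]), 0.18, array([ 0.46 , -0.173,  0.023]))]
sleeve 151 [ 0.5683 -0.0843  0.1227] [ 0.563 -0.11   0.116] [ 0.575 -0.059  0.128]
knob 241 [ 0.5563 -0.3327  0.1499] [ 0.406 -0.353  0.101] [ 0.586 -0.059  1.06 ] ((481.33441162109375, -214.7929229736328), (39.647544860839844, 344.0559997558594), 32.2492790222168)
```

View pics/dr2.png

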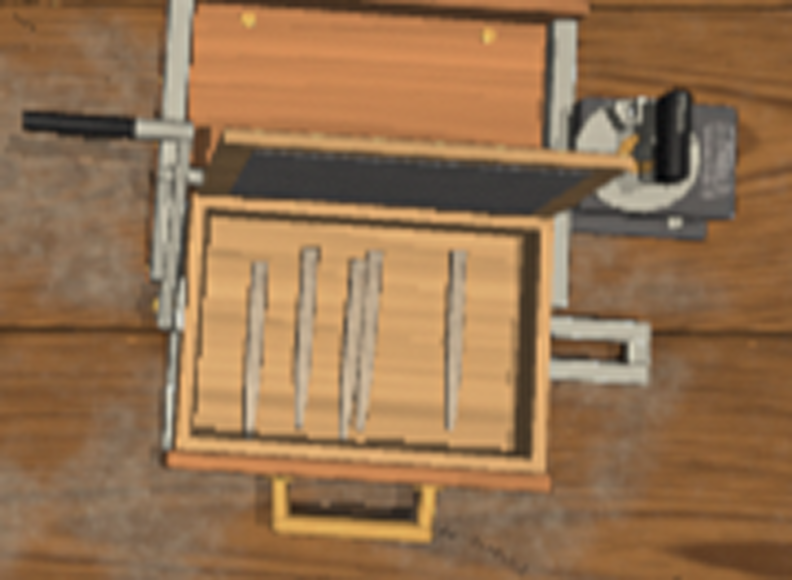

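All five punches lie flat in the drawer and the lid still stands open. Next I locate the stay sleeve precisely, viewing from above it with the wrist camera.

Run:
```python
from h import *
from scipy.spatial import cKDTree
p=[.55,-.06,.26]; q=Qbest(p,TH); manip.grip(.5); manip.reach([.45,.05,.28],Qbest([.45,.05,.28],TH)); manip.servo_line(p,q,rate=.2)
for cam in('scene','wrist'):
    f=snap(cam,'s_'+cam)
    r,c=np.mgrid[0:480,0:640]; r=r.ravel();c=c.ravel();K=f['camera_matrix']
    x=(c-K[0,2])/K[0,0];y=(r-K[1,2])/K[1,1]
    if cam=='wrist': t=np.hypot(x,y)+1e-9; s=np.tan(np.minimum(t,1.4))/t; x=x*s;y=y*s
    z=f['z_map'].ravel(); P=np.c_[x*z,y*z,z]@f['T'][:3,:3].T+f['T'][:3,3]
    I=f['image'].reshape(-1,3).max(1)
    m=(z>0)&(abs(P[:,0]-.565)<.02)&(P[:,1]>-.12)&(P[:,1]<-.04)&(abs(P[:,2]-.118)<.015)
    b=m&(I<70)
    for k,n in((m,'all'),(b,'black')):
        S=P[k]
        if len(S): print(cam,n,len(S),S.mean(0).round(4),S.min(0).round(3),S.max(0).round(3))
    print([(np.round(d['point']),round(d['confidence'],2),pt(f,*d['point'],cam).round(4),pt(f,*d['point'],cam,.118).round(4)) for d in manip.spot_point('stay_grip',cam)[:3]])
print(manip.observe()['position'])
```

```text
scene all 108 [ 0.5644 -0.0856  0.1197] [ 0.559 -0.12   0.114] [ 0.573 -0.056  0.124]
scene black 58 [ 0.5641 -0.0819  0.1202] [ 0.56  -0.108  0.116] [ 0.571 -0.058  0.124]
[(array([231., 330.]), 0.61, array([ 0.564 , -0.0796,  0.1206]), array([ 0.5681, -0.0838,  0.118 ]))]
wrist all 850 [ 0.5666 -0.0875  0.1229] [ 0.56  -0.12   0.114] [ 0.574 -0.059  0.126]
wrist black 692 [ 0.5669 -0.082   0.123 ] [ 0.56  -0.108  0.114] [ 0.574 -0.059  0.126]
[(array([258., 345.]), 0.55, array([ 0.5681, -0.0822,  0.1242]), array([ 0.5685, -0.0841,  0.118 ]))]
[ 0.54965997 -0.05924533  0.26047394]
```

View pics/s_wrist.png

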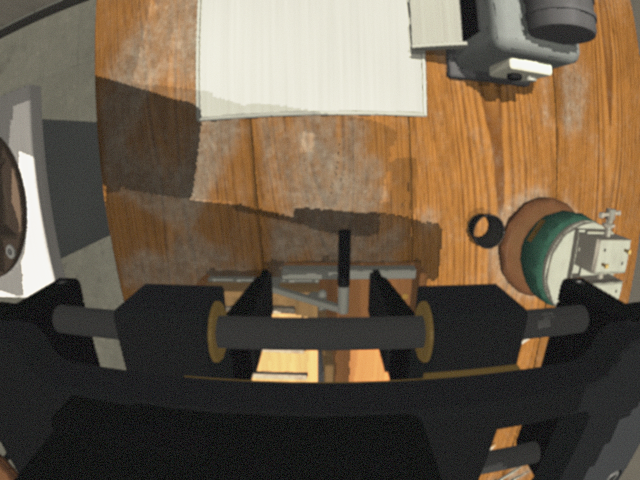

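The wrist view shows the black sleeve at about (258, 345), clear between the fingers. The scene and wrist cameras agree on (0.567, -0.082, 0.118). I pinch it and lift along the arc.

Run:
```python
from h import *
c=np.array([.5672,-.075]); p=np.r_[c,.16]; q=Qbest(p,TH)
manip.servo_line(p,q,rate=.15); 
p[2]=.107; print('hit',manip.servo_line(p,rate=.08,force_limit=6))
manip.grip(0,12); s=manip.observe(); print('w',s['width']*95,s['force'].round(1))
al=.66
for a in np.linspace(.08,.40,5):
    d=.104*(np.cos(al+a)-np.cos(al)); h=.104*(np.sin(al+a)-np.sin(al))
    manip.servo_line(np.r_[c+d*ex,.107+h],rate=.05)
s=manip.observe(); print('w',s['width']*95,s['force'].round(1),s['time_s'])
manip.hold(.6)
f=snap('top');snap('scene','lid1')
im=cv2.resize(f['image'][180:345,295:495],None,fx=3.6,fy=3.6);cv2.imwrite('pics/lid1.png',im[:,:,::-1])
```

```text
hit False
w 9.506207199168367 [1.2 0.4 1.1]
w 9.364329016356752 [-1.3 -1.4 -3.9] 58.8583
```

Run:
```python
import cv2,numpy as np
a=cv2.imread('pics/lid1.png')
print(a.shape)
```

```text
(594, 720, 3)
```

View pics/lid1.png

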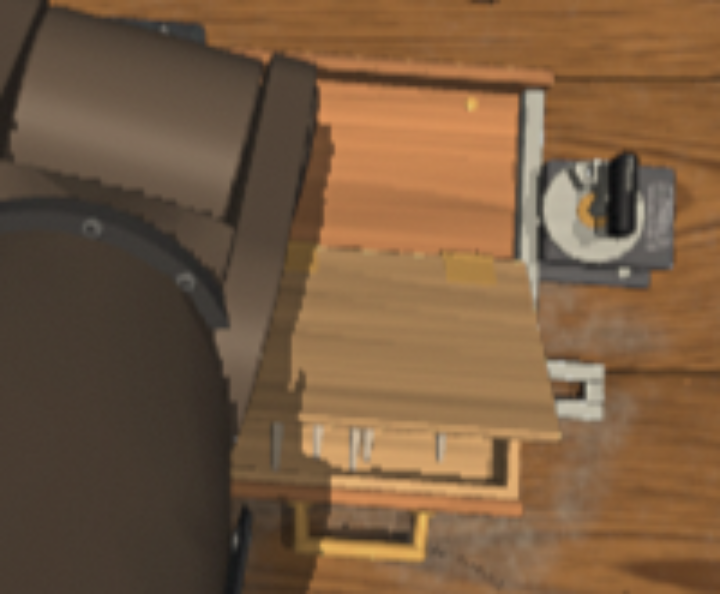

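The lid is coming down. I wait for it to close, then lower and release the stay, back off, and check.

Run:
```python
from h import *
manip.hold(3.5)
p=manip.observe()['position'].copy()
f=snap('scene')
c=np.array([.5672,-.075]); 
for a in (.3,.2,.1,0.,-.1):
    d=.104*(np.cos(.66+a)-np.cos(.66)); h=.104*(np.sin(.66+a)-np.sin(.66))
    if manip.servo_line(np.r_[c+d*ex,.107+h],rate=.06,force_limit=6): print('stop at',a); break
manip.grip(.4); lift(.25)
p=np.array([.40,.15,.25]); manip.reach(p,Qbest(p,TH+np.pi/2))
f=snap('top'); im=cv2.resize(f['image'][180:345,295:495],None,fx=3.6,fy=3.6);cv2.imwrite('pics/lid2.png',im[:,:,::-1])
r,cc=np.mgrid[215:345,340:460]; P=np.array([pt(f,a,b,'top') for a,b in zip(r.ravel(),cc.ravel())])
u=(P[:,:2]-D0)@ex; v=(P[:,:2]-D0)@ey; k=(abs(v)<.07)
for a in(-.05,-.02,.02,.05): 
    m=k&(abs(u-a)<.008)&(P[:,2]>.0); print('lid z at u',a,np.median(P[m,2]).round(4))
m=(abs(v)<.08)&(P[:,2]>.045)&(u<-.05); print('front u min',np.percentile(u[m],[1,3,10]).round(3),(P[m,0]).min())
for l in('drawer_front','drawer_handle'): print(l,[(pt(f,*d['point'],'top').round(3),np.round(d['point']),round(d['confidence'],2)) for d in manip.spot_point(l,'top')[:2]])
print(manip.observe()['time_s'])
```

```text
lid z at u -0.05 0.0636
lid z at u -0.02 0.0639
lid z at u 0.02 0.0641
lid z at u 0.05 0.0643
front u min [-0.104 -0.102 -0.097] 0.3665596552437673
drawer_front [(array([ 0.393, -0.219,  0.003]), array([321., 394.]), 0.86), (array([ 0.752, -0.091, -0.004]), array([160., 335.]), 0.36)]
drawer_handle [(array([ 0.363, -0.215, -0.001]), array([336., 393.]), 0.9)]
67.4417
```

View pics/lid2.png

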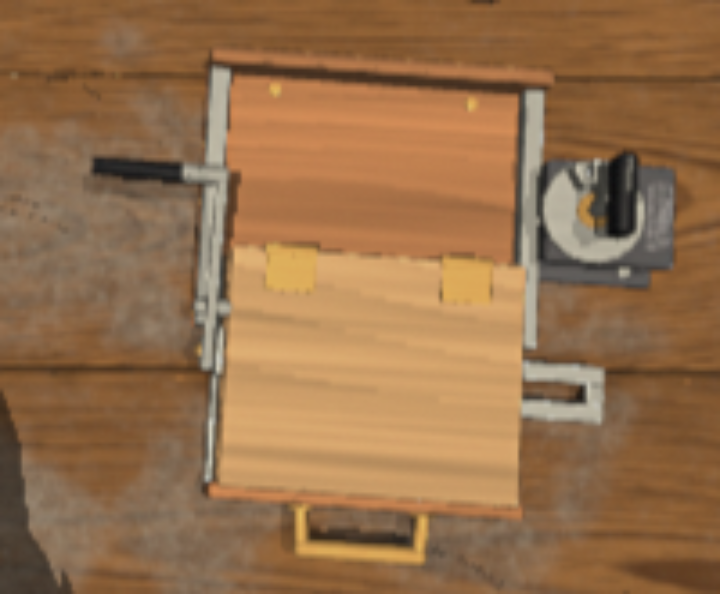

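The lid is shut and flat (z ≈ 0.064 all along). Now I push the front face to the right of the handle.

Run:
```python
from h import *
manip.grip(0.)
c=D0-.118*ex-.058*ey; p=np.r_[c,.2]; q=Qbest(p,TH+np.pi/2); print(p)
manip.reach(p,q); p[2]=.032; print('down',manip.servo_line(p,rate=.15,force_limit=8))
e=np.r_[c+.135*ex,.032]; hit=manip.servo_line(e,rate=.05,force_limit=14)
s=manip.observe(); x=s['position'][:2]-D0; print(hit,'u',(x@ex).round(4),s['force'].round(1),s['time_s'])
f=snap('top'); im=cv2.resize(f['image'][160:345,295:495],None,fx=3.2,fy=3.2);cv2.imwrite('pics/push.png',im[:,:,::-1])
```

```text
[ 0.35048184 -0.26921292  0.2       ]
down False
True u 0.0135 [-0.7 -0.2  1.2] 73.7917
```

View pics/push.png

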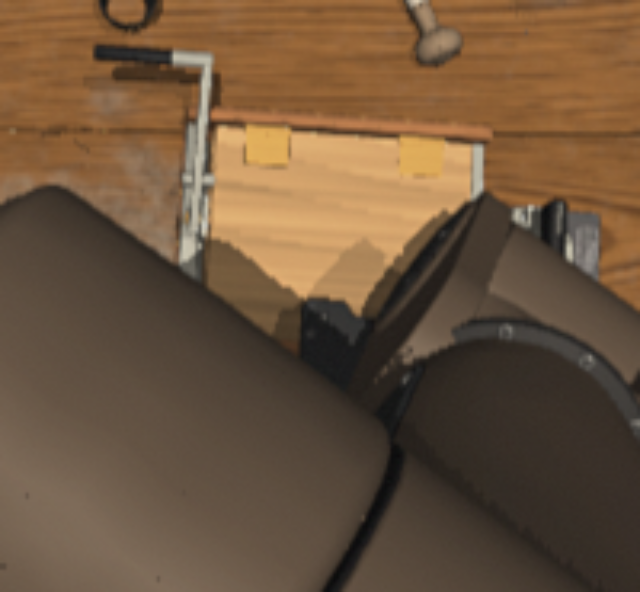

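Run:
```python
from h import *
p=manip.observe()['position'].copy()
e=p+np.r_[.012*ex,0]; hit=manip.servo_line(e,rate=.03,force_limit=22)
s=manip.observe(); print(hit,'u',((s['position'][:2]-D0)@ex).round(4),s['force'].round(1))
manip.servo_line(np.r_[p[:2]-.04*ex,p[2]],rate=.15); lift(.25)
# view from above the knob
p=np.array([.50,-.33,.28]); q=Qbest(p,TH+np.pi/2); manip.grip(.5); manip.servo_line(p,q,rate=.2)
for cam in('wrist','scene'):
    f=snap(cam,'k_'+cam); print(cam,[(np.round(d['point']),round(d['confidence'],2),pt(f,*d['point'],cam).round(4)) for d in manip.spot_point('lock_grip',cam)[:3]])
p=np.array([.40,.15,.28]); manip.reach(p,Qbest(p,TH+np.pi/2))
f=snap('top'); im=cv2.resize(f['image'][150:345,315:495],None,fx=4,fy=3.5);cv2.imwrite('pics/home.png',im[:,:,::-1])
for d in manip.regions_of('lock_grip','top')[:2]+manip.boxes_of('lock_grip','top')[:2]: print(d['point'],d['confidence'])
r,c=np.mgrid[210:255,450:485]; P=np.array([pt(f,a,b,'top') for a,b in zip(r.ravel(),c.ravel())])
S=P[(P[:,2]>.112)&(P[:,2]<.14)&(P[:,1]<-.31)&(P[:,0]>.5)];print('knob',len(S),S.mean(0).round(4),S.min(0).round(3),S.max(0).round(3),cv2.minAreaRect((S[:,:2]*1000).astype(np.float32)))
print(manip.observe()['time_s'])
```

```text
True u 0.0135 [-1.9 -0.2  1. ]
wrist [(array([150., 334.]), 0.74, array([ 0.5651, -0.346 ,  0.1271]))]
scene []
[234.6, 465.7] 0.61
[233.7, 464.4] 0.77
[233.7, 400.5] 0.53
knob 175 [ 0.5631 -0.3455  0.1242] [ 0.542 -0.353  0.112] [ 0.586 -0.34   0.13 ] ((563.9630126953125, -346.4389343261719), (11.543207168579102, 44.440216064453125), 86.74095916748047)
79.3083
```

View pics/home.png

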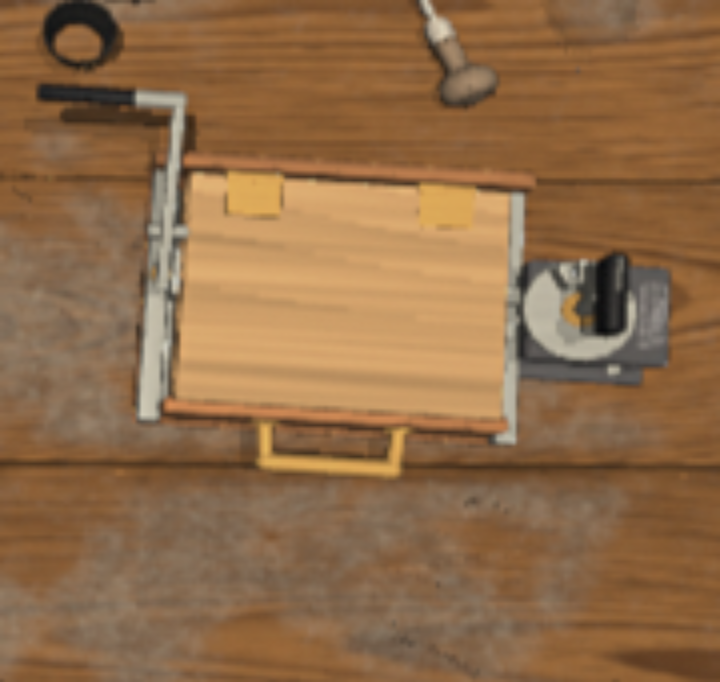

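View pics/k_wrist.png

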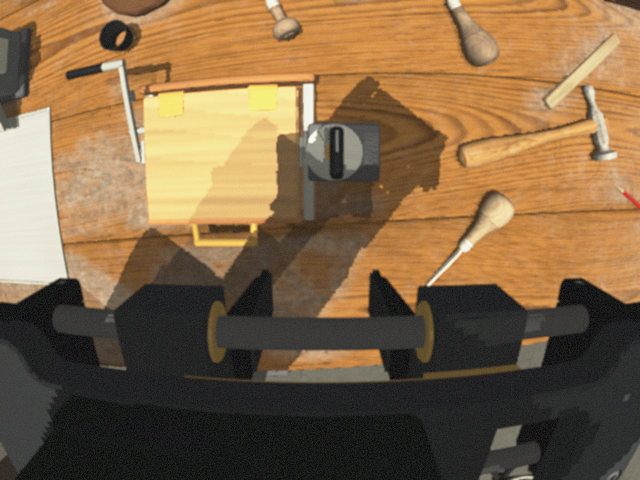

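The drawer is home: a second push with a 22 N limit did not move it. The knob is parked with its bar along the drawer's x axis. Now I grip it, pull, turn and release.

Run:
```python
from h import *
c=np.array([.5645,-.346]); a0=TH+np.pi/2; p=np.r_[c,.112-.007]
cand=[]
for a in(a0,a0-np.pi):
    j=manip.ik(p,Q(a)); k=manip.ik(p,Q(a+1.08))
    if j is not None and k is not None: print(a,j.round(3),k.round(3)); cand.append((max(abs(j[5]),abs(k[5])),a,k[5]-j[5] if abs(abs(k[5]-j[5])-1.08)<.05 else None))
cand=[x for x in cand if x[2] is not None]; _,a,dj=min(cand); print(a,dj)
manip.grip(.42,45); manip.reach([.5,-.30,.25],Q(a)); manip.servo_line(np.r_[c,.2],rate=.2)
print('hit',manip.servo_line(p,rate=.08,force_limit=6))
manip.grip(0,45); s=manip.observe(); print('w',s['width']*95,s['force'].round(1))
manip.servo_line(p+[0,0,.0072],rate=.03); s=manip.observe(); print('up',s['position'].round(4),s['force'].round(1),s['ft_torque'].round(2))
j=np.array(s['joint_pos'])
for i in range(1,8):
    t=j.copy(); t[5]+=dj*i/7; manip.set_joints(t)
    s=manip.observe(); print(i,s['force'].round(1),s['ft_torque'].round(2),round(s['width']*95,1))
q=s['position'].copy(); print(q.round(4)); q[2]-=.008
print('low',manip.servo_line(q,rate=.04,force_limit=12),manip.observe()['force'].round(1))
f=snap('top'); manip.grip(.45); manip.hold(.3); lift(.22)
f=snap('wrist','k2'); print([(np.round(d['point']),round(d['confidence'],2),pt(f,*d['point'],'wrist').round(4)) for d in manip.spot_point('lock_grip','wrist')[:3]])
p=np.array([.40,.15,.28]); manip.reach(p,Qbest(p,TH+np.pi/2))
f=snap('top'); im=cv2.resize(f['image'][150:345,315:495],None,fx=4,fy=3.5);cv2.imwrite('pics/locked.png',im[:,:,::-1])
r,cc=np.mgrid[210:255,450:485]; P=np.array([pt(f,a,b,'top') for a,b in zip(r.ravel(),cc.ravel())])
S=P[(P[:,2]>.1)&(P[:,2]<.14)&(P[:,1]<-.31)&(P[:,0]>.5)];print('knob',len(S),S.mean(0).round(4),np.percentile(S[:,2],[50,90]).round(4),cv2.minAreaRect((S[:,:2]*1000).astype(np.float32)))
print(manip.observe()['time_s'])
```

```text
-1.6357963267948965 [-0.65   0.667  1.573 -0.     0.902  0.986] [-0.65   0.667  1.573 -0.     0.902 -0.094]
-1.6357963267948965 -1.0800000000000005
hit False
w 12.065854931474277 [-1.  -4.6 -0.4]
up [ 0.5644 -0.3469  0.1116] [ 0.9 -7.  -8. ] [-1.24 -0.16  0.02]
1 [ 1.9 -2.6 -7. ] [-0.49 -0.37  0.04] 11.8
2 [ 1.6 -3.2 -8.1] [-0.59 -0.31  0.04] 11.6
3 [ 2.1 -2.4 -7.8] [-0.57 -0.23  0.04] 11.8
4 [ 1.3 -3.5 -8.1] [-0.62 -0.2   0.04] 11.8
5 [ 0.9 -2.6 -7. ] [-0.55 -0.09 -0.03] 11.6
6 [ 0.1 -3.4 -7.9] [-0.64  0.04 -0.01] 11.6
7 [-0.5 -2.8 -7.2] [-0.73  0.11 -0.02] 11.7
[ 0.5643 -0.3469  0.1116]
low False [-0.4 -3.2 -5.2]
[(array([241., 320.]), 0.78, array([ 0.5643, -0.3456,  0.1172]))]
knob 183 [ 0.5635 -0.3456  0.1141] [0.116  0.1189] ((564.3961791992188, -347.2221374511719), (46.20045471191406, 12.986173629760742), 54.92364501953125)
90.65
```

View pics/locked.png

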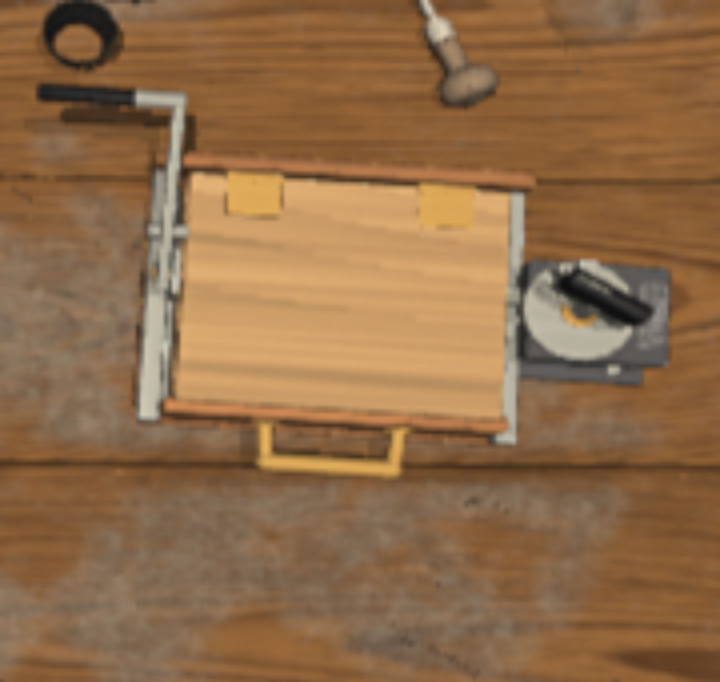

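The knob has turned about 1.02 rad. Its top has gone from 0.127 to 0.117 m, a full 10 mm drop, so the plunger is all the way down.

Run:
```python
from h import *
manip.hold(.3); print(manip.observe()['force'].round(1)); manip.job_done()
```

```text
[-0.2 -0.2 -0. ]
the job is handed in; nothing more can be done
```

I put all five punches that were present into the drawer, shut the lid, pushed the drawer home and locked it. I handed the job in at about 91 s of the 210 s allowed. No verdict is reported.

- **Punches:** the pan was empty afterwards, and all five showed lying flat on the drawer floor before the lid came down. The last placing stopped on light contact, but a picture afterwards showed that punch lying flat too. I could not see them again once the lid was shut.
- **Lid:** it came down after I lifted the stay, and depth readings showed it flat at about 64 mm along its length.
- **Drawer:** a second push with a 22 N limit moved it no further, so it is against its back stop.
- **Lock:** the knob turned about 1.02 rad and its top dropped from 127 to 117 mm. That matches the plunger going all the way down.
- **End state:** the arm stood clear with no force on the tool, and the loupe looked unmoved. No checks failed.

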